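Stacking tapered wax ingots, nested and crosswise

ROBOT

A 7-joint arm with a two-finger parallel gripper is mounted at the origin on the work surface. World frame = base frame: x ahead of the robot, y to its left, z up, the work surface at z = 0. Lengths are in m, angles in rad, forces in N, time in s.
With the tool pointing down it reaches from about 0.4 to 0.85 m from the base axis. Payload 4.5 kg.
Tool frame: the origin (TCP) lies between the finger pads; the fingertips stand tip_reach ahead of it and the grasp point (between the pads) lies 11 mm behind it (tip_reach is the distance from the TCP to the fingertips, in m); z points along the fingers, y is the direction in which the jaws open and shut (so a half turn about z gives the same grasp; the last joint's range is limited). The gripper opens to 88 mm and grips with 3 to 60 N. Pads are 18 mm wide; open, the fingers measure 123 mm over their backs; the gripper's body (75 mm by 187 mm) begins 45 mm behind the grasp point.
Start: joints at [1.221, 0.689, -0.195, 1.565, 0.157, 0.902, -0.215], TCP at [0.234, -0.58, 0.247] pointing down, gripper open.
Joint ranges: [-3.01, 3.01], [-0.46, 2.08], [-1.47, 1.51], [0.13, 2.56], [-1, 4.14], [0.04, 2.09], [-2.66, 2.66]. Speed limits (rad/s): [2.57, 2.57, 3.14, 3.14, 3.14, 3.14, 3.14].

INTERFACE

Orientations are given as a rotation vector (axis times angle).
In Python, from cell import observe, get_image, sign_off, tip_reach gives the robot as it stands. The module is installed in compiled form; this text tells all that it offers.
- The arm moves only by the tool send_rows, never from a script. Its argument "plan" is a list that holds one entry, the list of rows, each a list of 6 numbers: the shift along the tool's x, y, z in m, then the turn, a rotation vector about the tool's x, y, z in degrees. In form: [[[x, y, z, wx, wy, wz], ...]]. A call has 1 to 10 rows; each row shifts and turns the pose as measured when the row begins, along the tool's axes as they then stand; what a row does not reach is not made up. A row lasts 1/8 s, in which the tool goes at most 62.5 mm and 10.7 degrees, less where a joint would pass 70% of its speed; a pose out of reach is approached as far as the arm can. A call is refused whole if a number of a shift passes 0.0625 or a number of a turn 10.7, either way. A call with a gripper value outside its range is refused whole. "hand" is the closure, from 0 (fully open) to 1 (shut), set as the call begins (left out, the last holds). The fingers move at their own pace and stop on an object; "newtons" is the grip in N (left out, the last holds). Time passes only in rows, so rows that do not move let the fingers close. It gives the time, the measured TCP pose, the force and the opening at its end, in the units of the state.
- observe(): the state, without advancing time (a new reading comes with each control period).
- get_image(name): name is "side" or "top" or "wrist"; returns a dict with "color" (480x640x3 uint8, blue, green, red), "fovy" (degrees; the focal length in pixels is half the picture's height over the tangent of half this angle, whatever the lens; pixels are square), "cx", "cy" (the principal point, pixels), "D" ([k1, k2, p1, p2, k3] as OpenCV has them; the pictures are not rectified), "R" (3x3) and "t" (3): a world point X has camera coordinates R X + t; the wrist camera has in their place "tool_from_camera" (4x4, takes a point from camera to tool coordinates, whose origin is the TCP and whose axes are the flange's). Camera axes: x right, y down, z forward; pixel columns grow to the right and rows downward; lengths in m; the calibration is good to about 2 mm. A picture is of the moment at which its call begins: read the wrist's pose just before it. There is no depth.
- sign_off(): hands the job in, once; it reports no verdict.
The state is a dict: "clock": time; "joints": joint angles; "qvel": joint speeds; "effort": joint torques, N m; "ee_pos": TCP position; "tcp_rot": TCP orientation; "force": force on the tool from outside, world axes, zero at the start; "moment": the same for the moment, N m; "gripper_width": opening from 0.0 (shut) to 1.0 (fully open).
Only numpy, scipy, OpenCV 4.12 (cv2) and the standard library are available. Lean on these libraries where they do the work, as an engineer would, in place of code of your own. Each camera call takes 0.05 s, during which the arm holds its last target. There are 200 camera calls.

TASK

Stack the three loose full-length wax ingots on the blue tray with the one that already lies there, using each the way up it now lies. Close the bottom layer by laying a broad-side-up ingot snugly alongside the first one, ends level and sloping sides nested into each other; then lay the other two crosswise on top, nested against each other in the same way and square over the layer below, so that both layers are flat. Let go of the stack, and leave the off-cut and everything else on the bench where it is.

Things in the scene. Friction and masses are not known exactly. Their poses are not given: they have to be found in the camera images.
- tray: Shallow blue steel tray with a white rim, 280 x 220 mm, floor 3 mm thick, rim 12 mm high (15 mm over its bead). Fixed. Origin at the centre of its underside on the bench, x along the 280 mm side, z up; the floor's upper side is at z = 3 mm.
- ingot_first: Embedding-wax ingot, pale amber, a 58 mm length of a tapered cast bar with square-cut ends: broad face 34 mm wide, narrow face 24 mm wide, 22 mm high, about 34 g. The first ingot of the stack, already lying loose near the middle of the blue tray, broad face down (plain narrow face up, sides sloping in upwards). Origin at the centre of the ingot (11 mm above its underside); x along the 58 mm length, y across, z up.
- ingot_a: Embedding-wax ingot, pale amber, a 58 mm length of a tapered cast bar with square-cut ends: broad face 34 mm wide, narrow face 24 mm wide, 22 mm high, about 34 g. Lies on the green mat the same way up as the first one: broad face down, plain narrow face up. Origin at the centre of the ingot (11 mm above its underside); x along the 58 mm length, y across, z up.
- ingot_b: Embedding-wax ingot, pale amber, a 58 mm length of a tapered cast bar with square-cut ends: broad face 34 mm wide, narrow face 24 mm wide, 22 mm high, about 34 g. Lies on the green mat the other way up: broad face up, showing the darker brown cast skin on it; its sides undercut inwards towards the narrow underside. Origin at the centre of the ingot (11 mm above its underside); x along the 58 mm length, y across, z up.
- ingot_c: Embedding-wax ingot, pale amber, a 58 mm length of a tapered cast bar with square-cut ends: broad face 34 mm wide, narrow face 24 mm wide, 22 mm high, about 34 g. Just like ingot_b: lies on the green mat broad face up, with the darker brown cast skin showing. Origin at the centre of the ingot (11 mm above its underside); x along the 58 mm length, y across, z up.
- mat: Green work mat, 330 x 420 mm, 3 mm thick, fixed on the white bench (bench top at z = 0). Origin at the centre of its underside. The three ingots to be stacked and the off-cut lie on it.
- offcut: Short off-cut of the same wax bar, only 24 mm long, 14 g, narrow face up, at the right far part of the green mat; not wanted in the stack. Origin at its centre.
- spatula: Wax spatula, 200 mm long, with a flat steel blade 18 mm wide and a round wooden handle 14 mm thick, lying on the bench beyond the mat. Origin in its middle on the underside.
- beaker: Empty glass beaker, 72 mm across, 90 mm high, standing beyond the gap between mat and tray. Origin at the centre of its underside.
- jar: Amber jar with a red lid, 66 mm across, 85 mm high, standing to the right of the mat. Origin at the centre of its underside.
- stopper: White tapered tube stopper standing on the bench to the right of the mat, 23 mm across, 45 mm high. Origin at the centre of its underside.
- marker: White marker pen with a blue cap, 140 mm long, 15 mm thick, lying on the bench near the robot. Origin under its middle.
Not all that is in view belongs to the job. What is shaped like the ingot_b but purple is not meant. What is shaped like the ingot_first but pink or red is not meant.

How it is judged:
On the way, in this order (a step that is already met when the one before it is completed fails the run):
1. the bottom layer is closed: a broad-side-up ingot lies on the tray nested alongside the first, let go ((((x of ingot_b in the frame of ingot_first between -0.006 and 0.006 m and horizontal distance between ingot_first and ingot_b between 0.027 and 0.034 m and angle between the x axis of ingot_first and the x axis of ingot_b, either way round below 0.105 rad and angle between each of ingot_first, ingot_b's own z axis and vertical below 0.05 rad and z of ingot_first in the frame of tray between 0.0115 and 0.0165 m and z of ingot_b in the frame of tray between 0.0115 and 0.0165 m and contact force between ingot_first and the fingers below 0.05 N) and (contact force between ingot_b and the fingers below 0.05 N and linear speed of each of ingot_first, ingot_b below 0.01 m/s)) or ((x of ingot_c in the frame of ingot_first between -0.006 and 0.006 m and horizontal distance between ingot_first and ingot_c between 0.027 and 0.034 m and angle between the x axis of ingot_first and the x axis of ingot_c, either way round below 0.105 rad and angle between each of ingot_first, ingot_c's own z axis and vertical below 0.05 rad and z of ingot_first in the frame of tray between 0.0115 and 0.0165 m and z of ingot_c in the frame of tray between 0.0115 and 0.0165 m and contact force between ingot_first and the fingers below 0.05 N) and (contact force between ingot_c and the fingers below 0.05 N and linear speed of each of ingot_first, ingot_c below 0.01 m/s)))), for 0.2 s.
2. one of the two remaining ingots lies crosswise on both ingots of the bottom layer, let go (((x of ingot_b in the frame of ingot_first between -0.006 and 0.006 m and horizontal distance between ingot_first and ingot_b between 0.027 and 0.034 m and angle between the x axis of ingot_first and the x axis of ingot_b, either way round below 0.105 rad and angle between each of ingot_first, ingot_b's own z axis and vertical below 0.05 rad and z of ingot_first in the frame of tray between 0.0115 and 0.0165 m and z of ingot_b in the frame of tray between 0.0115 and 0.0165 m and ((angle between the x axis of ingot_a and the y axis of ingot_first, either way round below 0.105 rad and angle between ingot_a's own z axis and vertical below 0.05 rad and z of ingot_a in the frame of tray between 0.0335 and 0.0385 m and x of ingot_a in the frame of ingot_first between -0.022 and 0.022 m and y of ingot_a in the frame of ingot_first between -0.0225 and 0.0225 m and y of ingot_a in the frame of ingot_b between -0.0225 and 0.0225 m and contact force between ingot_a and the fingers below 0.05 N and linear speed of ingot_a below 0.01 m/s) or (angle between the x axis of ingot_c and the y axis of ingot_first, either way round below 0.105 rad and angle between ingot_c's own z axis and vertical below 0.05 rad and z of ingot_c in the frame of tray between 0.0335 and 0.0385 m and x of ingot_c in the frame of ingot_first between -0.022 and 0.022 m and y of ingot_c in the frame of ingot_first between -0.0225 and 0.0225 m and y of ingot_c in the frame of ingot_b between -0.0225 and 0.0225 m and contact force between ingot_c and the fingers below 0.05 N and linear speed of ingot_c below 0.01 m/s))) or (x of ingot_c in the frame of ingot_first between -0.006 and 0.006 m and horizontal distance between ingot_first and ingot_c between 0.027 and 0.034 m and angle between the x axis of ingot_first and the x axis of ingot_c, either way round below 0.105 rad and angle between each of ingot_first, ingot_c's own z axis and vertical below 0.05 rad and z of ingot_first in the frame of tray between 0.0115 and 0.0165 m and z of ingot_c in the frame of tray between 0.0115 and 0.0165 m and ((angle between the x axis of ingot_a and the y axis of ingot_first, either way round below 0.105 rad and angle between ingot_a's own z axis and vertical below 0.05 rad and z of ingot_a in the frame of tray between 0.0335 and 0.0385 m and x of ingot_a in the frame of ingot_first between -0.022 and 0.022 m and y of ingot_a in the frame of ingot_first between -0.0225 and 0.0225 m and y of ingot_a in the frame of ingot_c between -0.0225 and 0.0225 m and contact force between ingot_a and the fingers below 0.05 N and linear speed of ingot_a below 0.01 m/s) or (angle between the x axis of ingot_b and the y axis of ingot_first, either way round below 0.105 rad and angle between ingot_b's own z axis and vertical below 0.05 rad and z of ingot_b in the frame of tray between 0.0335 and 0.0385 m and x of ingot_b in the frame of ingot_first between -0.022 and 0.022 m and y of ingot_b in the frame of ingot_first between -0.0225 and 0.0225 m and y of ingot_b in the frame of ingot_c between -0.0225 and 0.0225 m and contact force between ingot_b and the fingers below 0.05 N and linear speed of ingot_b below 0.01 m/s))))), for 0.2 s.
At the end, for the whole second after the job is handed in: Bottom pair: ingot_first and ingot_b or ingot_c. Top pair across it: the other two. In a pair: parallel to 6 deg, 27-34 mm between centres, ends level to 6 mm. Crosswise to 6 deg; top centres within 22 mm of each lower one along and across. Flat to 3 deg, height to 2.5 mm, at rest, let go ((((x of ingot_b in the frame of ingot_first between -0.006 and 0.006 m and horizontal distance between ingot_first and ingot_b between 0.027 and 0.034 m and angle between the x axis of ingot_first and the x axis of ingot_b, either way round below 0.105 rad and angle between each of ingot_first, ingot_b's own z axis and vertical below 0.05 rad and z of ingot_first in the frame of tray between 0.0115 and 0.0165 m and z of ingot_b in the frame of tray between 0.0115 and 0.0165 m and angle between the x axis of ingot_a and the y axis of ingot_first, either way round below 0.105 rad) and (angle between each of ingot_a, ingot_c's own z axis and vertical below 0.05 rad and z of ingot_a in the frame of tray between 0.0335 and 0.0385 m and x of ingot_a in the frame of ingot_first between -0.022 and 0.022 m and y of ingot_a in the frame of ingot_first between -0.0225 and 0.0225 m and y of ingot_a in the frame of ingot_b between -0.0225 and 0.0225 m and angle between the x axis of ingot_c and the y axis of ingot_first, either way round below 0.105 rad and z of ingot_c in the frame of tray above 0.0335 m) and (z of ingot_c in the frame of tray below 0.0385 m and x of ingot_c in the frame of ingot_first between -0.022 and 0.022 m and y of ingot_c in the frame of ingot_first between -0.0225 and 0.0225 m and y of ingot_c in the frame of ingot_b between -0.0225 and 0.0225 m and x of ingot_c in the frame of ingot_a between -0.006 and 0.006 m and horizontal distance between ingot_a and ingot_c between 0.027 and 0.034 m and angle between the x axis of ingot_a and the x axis of ingot_c, either way round below 0.105 rad) and (contact force between each of ingot_first, ingot_a, ingot_b, ingot_c and the fingers below 0.05 N and linear speed of each of ingot_first, ingot_a, ingot_b, ingot_c below 0.01 m/s)) or ((x of ingot_c in the frame of ingot_first between -0.006 and 0.006 m and horizontal distance between ingot_first and ingot_c between 0.027 and 0.034 m and angle between the x axis of ingot_first and the x axis of ingot_c, either way round below 0.105 rad and angle between each of ingot_first, ingot_c's own z axis and vertical below 0.05 rad and z of ingot_first in the frame of tray between 0.0115 and 0.0165 m and z of ingot_c in the frame of tray between 0.0115 and 0.0165 m and angle between the x axis of ingot_a and the y axis of ingot_first, either way round below 0.105 rad) and (angle between each of ingot_a, ingot_b's own z axis and vertical below 0.05 rad and z of ingot_a in the frame of tray between 0.0335 and 0.0385 m and x of ingot_a in the frame of ingot_first between -0.022 and 0.022 m and y of ingot_a in the frame of ingot_first between -0.0225 and 0.0225 m and y of ingot_a in the frame of ingot_c between -0.0225 and 0.0225 m and angle between the x axis of ingot_b and the y axis of ingot_first, either way round below 0.105 rad and z of ingot_b in the frame of tray above 0.0335 m) and (z of ingot_b in the frame of tray below 0.0385 m and x of ingot_b in the frame of ingot_first between -0.022 and 0.022 m and y of ingot_b in the frame of ingot_first between -0.0225 and 0.0225 m and y of ingot_b in the frame of ingot_c between -0.0225 and 0.0225 m and x of ingot_b in the frame of ingot_a between -0.006 and 0.006 m and horizontal distance between ingot_a and ingot_b between 0.027 and 0.034 m and angle between the x axis of ingot_a and the x axis of ingot_b, either way round below 0.105 rad) and (contact force between each of ingot_first, ingot_a, ingot_c, ingot_b and the fingers below 0.05 N and linear speed of each of ingot_first, ingot_a, ingot_c, ingot_b below 0.01 m/s)))); the robot touches nothing.
It fails at once if the spatula, off-cut, stopper or marker is pushed more than 30 mm (distance of any of spatula, offcut, stopper, marker from where it was at the start of the episode above 0.03 m).
It fails at once if the beaker or jar is shifted more than 30 mm or knocked over (distance of any of beaker, jar from where it was at the start of the episode above 0.03 m or angle between any of beaker, jar's own z axis and vertical above 0.5 rad).
It also fails if it takes over 64 s, if anything falls off the work surface, if the arm or the gripper's body presses on something with over 40 N, if the wrist force passes 120 N, or if a joint passes its speed limit or range.

## Working session

There is one attempt and no reset: what is moved stays moved. The work goes in short steps, Python scripts to look and compute and a tool call to move; the robot and the scene stay as the last step left them, time stands still between calls to the robot, and variables do not carry over. Pictures are saved under pics/ and viewed, about 8 in all and at most 12, crops included, and the job is handed in when it is done.

Besides the shell and the picture viewer there is one more tool, called after ">>>" in YAML: its name, and indented under it one key for each argument. send_rows: Moves the arm, as the interface text tells. Its arguments: {"type":"object","properties":{"plan":{"type":"array"},"hand":{"type":"number"},"newtons":{"type":"number"}},"required":["plan"]}

```bash
mkdir -p pics
python3 - <<'E'
from cell import *
import cv2
s=observe(); print(s, tip_reach if not callable(tip_reach) else tip_reach())
for n in("top","side"):
    g=get_image(n); cv2.imwrite(f"pics/{n}0.png",g["color"]); print(n,{k:v for k,v in g.items() if k!="color"})
g=get_image("wrist"); print(g["tool_from_camera"],g["fovy"],g["cx"],g["cy"],g["D"])
E
```

```text
{'clock': 0.0, 'joints': array([ 1.22079657,  0.69003382, -0.1945354 ,  1.56632024,  0.15730225,
        0.90246225, -0.21513136]), 'qvel': array([-8.93809424e-04,  1.67547860e-03,  2.23422364e-03,  6.88114226e-05,
       -3.36402146e-04,  1.56688829e-03,  1.62269509e-04]), 'effort': array([-1.01569152e-03, -5.27557218e+01, -1.26676016e+00, -1.53427130e+01,
       -5.24713250e-02,  6.58825447e-03,  1.83241118e-04]), 'ee_pos': array([ 0.233772  , -0.5789858 ,  0.24588578]), 'tcp_rot': array([-3.08216373e+00, -5.98944589e-01,  7.16462254e-04]), 'force': array([ 0.80462908,  0.25927458, -0.32813129]), 'moment': array([-0.01494313, -0.08267566,  0.00357597]), 'gripper_width': 1.0000795975393273} 0.008
top {'fovy': 44.146380921837576, 'cx': 321.7982530699843, 'cy': 232.86002431032284, 'D': array([-0.01865993,  0.        ,  0.        ,  0.        ,  0.        ]), 'R': array([[-0.00732766, -0.99994925, -0.00691436],
       [-0.99333758,  0.00807411, -0.11495761],
       [ 0.11500761,  0.00602592, -0.99334633]]), 't': array([0.04210082, 0.51465572, 1.33109918])}
side {'fovy': 46.85374595078629, 'cx': 324.83151632457395, 'cy': 238.35580609022134, 'D': array([-0.17025694,  0.        ,  0.        ,  0.        ,  0.        ]), 'R': array([[ 0.97086148, -0.23941264,  0.01046817],
       [-0.16484399, -0.69890263, -0.6959609 ],
       [ 0.17393807,  0.67395601, -0.71800338]]), 't': array([-0.46176721,  0.13317096,  1.25081263])}
[[-3.15442745e-05 -9.61722874e-01 -2.74023926e-01  7.03128648e-02]
 [ 9.99999999e-01 -2.54042551e-05 -2.59554752e-05 -5.18798231e-04]
 [ 1.80006005e-05 -2.74023926e-01  9.61722875e-01 -1.38158641e-01]
 [ 0.00000000e+00  0.00000000e+00  0.00000000e+00  1.00000000e+00]] 63.74835601040535 320.9254535403332 237.41567126712266 [-0.02673243  0.          0.          0.          0.        ]
```

View pics/top0.png

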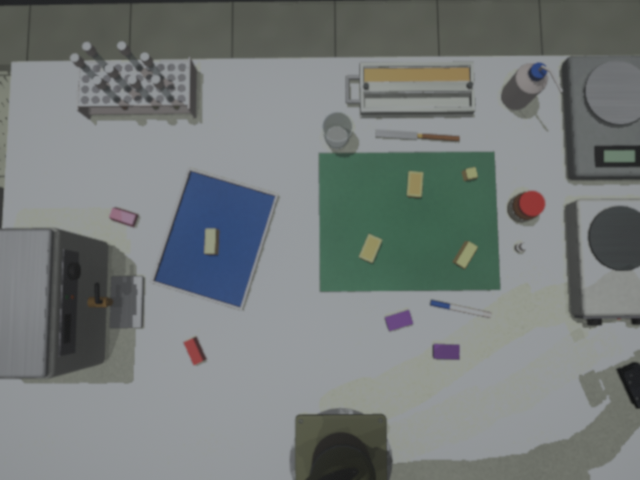

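View pics/side0.png

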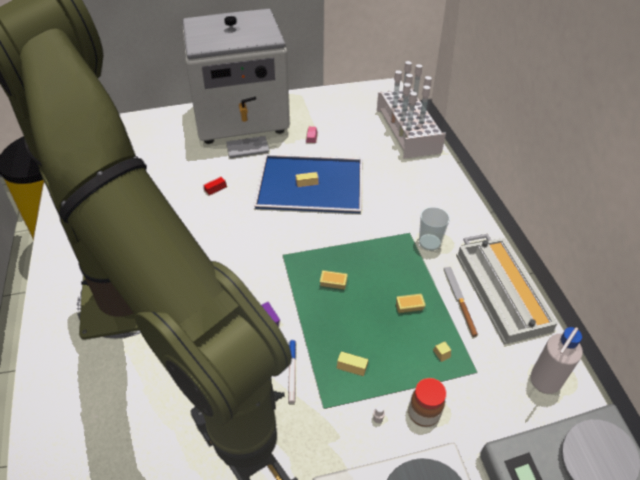

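The top view shows the skinned ingots at about (415,184) and (370,249), the plain ingot_a at (466,255), the first ingot at (210,241), and the off-cut at (471,174). The side view agrees. Next I'll turn these into world positions.

```bash
cat > h.py <<'E'
import numpy as np, cv2
from cell import *
from scipy.spatial.transform import Rotation as Ro
def shot(n):
    s=observe(); g=get_image(n); f=240/np.tan(np.radians(g["fovy"]/2))
    K=np.array([[f,0,g["cx"]],[0,f,g["cy"]],[0,0,1]])
    if n=="wrist":
        T=np.array(g["tool_from_camera"]); W=np.eye(4); W[:3,:3]=Ro.from_rotvec(s["tcp_rot"]).as_matrix(); W[:3,3]=s["ee_pos"]
        C=W@T; R,c=C[:3,:3],C[:3,3]
    else: R=np.array(g["R"]).T; c=-R@np.array(g["t"])
    return g["color"],K,np.array(g["D"]),R,c
def cast(px,z,cam):
    _,K,D,R,c=cam
    u=cv2.undistortPoints(np.float64(px).reshape(-1,1,2),K,D)[:,0]
    d=np.c_[u,np.ones(len(u))]@R.T
    return c+d*((z-c[2])/d[:,2])[:,None]
def wax(cam,minA):
    hsv=cv2.cvtColor(cam[0],cv2.COLOR_BGR2HSV)
    m=cv2.inRange(hsv,(10,70,110),(34,255,255))
    m=cv2.morphologyEx(m,cv2.MORPH_OPEN,np.ones((3,3)))
    return [k for k in cv2.findContours(m,cv2.RETR_EXTERNAL,cv2.CHAIN_APPROX_NONE)[0] if cv2.contourArea(k)>minA]
def rect(P):
    (x,y),(w,h),a=cv2.minAreaRect(np.float32(P[:,:2]*1000))
    if w<h: w,h,a=h,w,a+90
    return x,y,w,h,(a+90)%180-90   # mm, long axis yaw deg
def tool():
    s=observe(); M=Ro.from_rotvec(s["tcp_rot"]).as_matrix()
    return s,M,np.degrees(np.arctan2(M[1,1],M[0,1])) # yaw of jaw axis
def go(x,y,z,jaw=None):
    "mm, deg: print the remaining shift in tool axes (before turning), turn about tool z"
    s,M,yj=tool(); d=np.array([x,y,z])-s["ee_pos"]*1000
    print("clock %.2f tcp"%s["clock"],(s["ee_pos"]*1000).round(1),"jawyaw %.1f"%yj,"tilt",np.degrees(np.arccos(-M[2,2])).round(2),"w %.3f"%s["gripper_width"],"F",np.round(s["force"],1),"j7 %.2f"%s["joints"][6])
    print(" world d",d.round(1)," tool shift",(M.T@d).round(1))
    if jaw is not None:
        t=(yj-jaw+90)%180-90; print(" turn wz %.1f"%t, " shift in axes after turn",(Ro.from_euler('z',t,degrees=True).as_matrix().T@(M.T@d)).round(1))
E
python3 - <<'E'
from h import *
cam=shot("top")
for k in wax(cam,40):
    u=k[:,0].mean(0)
    if 150<u[0]<500 and 140<u[1]<300: print(u.round(),np.round(rect(cast(k,.020,cam)),1))
hsv=cv2.cvtColor(cam[0],cv2.COLOR_BGR2HSV)
print("jar lid",cast([[531,204]],.085,cam)[0],"beaker",cast([[337,137]],.09,cam)[0],cast([[337,122]],0,cam)[0],"stopper",cast([[519,248]],.03,cam)[0])
cam=shot("side")
for k in wax(cam,60):
    u=k[:,0].mean(0)
    if 260<u[0]<460 and 160<u[1]<380: print(u.round(),np.round(rect(cast(k,.014,cam)),1))
go(400,-100,200)
E
```

```text
[370. 248.] [480.5 -73.3  48.1  25.7 -23.4]
[415. 183.] [ 630.5 -180.6   50.3   28.1   -1.4]
jar lid [ 0.56924264 -0.42668452  0.085     ] beaker [0.72385922 0.00212516 0.09      ] [ 7.86343029e-01 -1.98351784e-04  0.00000000e+00] stopper [ 0.47634242 -0.41357911  0.03      ]
[352. 363.] [ 458.8 -296.5   59.4   40.3  -32.1]
[443. 351.] [ 653.5 -314.9   39.2   29.5  -84.7]
[410. 302.] [ 628.8 -175.    61.    39.8   -5.9]
[333. 278.] [478.7 -68.4  60.   40.3 -22.6]
[307. 179.] [496.9 294.5  58.   49.2  -3.5]
clock 0.25 tcp [ 233.9 -579.3  246.4] jawyaw -68.0 tilt 0.04 w 1.003 F [0.1 0.2 0.4] j7 -0.22
 world d [166.1 479.3 -46.4]  tool shift [ 333.5 -382.2   46.6]
```

```bash
cat >> h.py <<'E'
def rows(x,y,z,jaw,n):
    go(x,y,z,jaw); s,M,yj=tool(); d=(np.array([x,y,z])/1000-s["ee_pos"])/n; t=((yj-jaw+90)%180-90)/n
    for i in range(n):
        v=M.T@d; print([*v.round(4),0,0,round(t,1)]); M=M@Ro.from_euler('z',t,degrees=True).as_matrix()
E
python3 -c "
from h import *
rows(480,-73,135,-23,10)"
```

```text
clock 0.25 tcp [ 233.9 -579.3  246.4] jawyaw -68.0 tilt 0.04 w 1.003 F [0.1 0.2 0.4] j7 -0.22
 world d [ 246.1  506.3 -111.4]  tool shift [ 417.8 -377.2  111.6]
 turn wz -45.0  shift in axes after turn [562.1  28.7 111.6]
[np.float64(0.0418), np.float64(-0.0377), np.float64(0.0112), 0, 0, np.float64(-4.5)]
[np.float64(0.0446), np.float64(-0.0343), np.float64(0.0112), 0, 0, np.float64(-4.5)]
[np.float64(0.0472), np.float64(-0.0307), np.float64(0.0112), 0, 0, np.float64(-4.5)]
[np.float64(0.0494), np.float64(-0.0269), np.float64(0.0112), 0, 0, np.float64(-4.5)]
[np.float64(0.0514), np.float64(-0.023), np.float64(0.0112), 0, 0, np.float64(-4.5)]
[np.float64(0.053), np.float64(-0.0189), np.float64(0.0112), 0, 0, np.float64(-4.5)]
[np.float64(0.0544), np.float64(-0.0146), np.float64(0.0112), 0, 0, np.float64(-4.5)]
[np.float64(0.0553), np.float64(-0.0103), np.float64(0.0112), 0, 0, np.float64(-4.5)]
[np.float64(0.056), np.float64(-0.006), np.float64(0.0112), 0, 0, np.float64(-4.5)]
[np.float64(0.0563), np.float64(-0.0015), np.float64(0.0112), 0, 0, np.float64(-4.5)]
```

>>> send_rows:
  plan:
    - [[0.042,-0.038,0.005,0,0,-4.5],[0.045,-0.034,0.005,0,0,-4.5],[0.047,-0.031,0.008,0,0,-4.5],[0.049,-0.027,0.01,0,0,-4.5],[0.051,-0.023,0.01,0,0,-4.5],[0.053,-0.019,0.011,0,0,-4.5],[0.054,-0.015,0.011,0,0,-4.5],[0.055,-0.01,0.011,0,0,-4.5],[0.056,-0.006,0.011,0,0,-4.5],[0.056,-0.002,0.011,0,0,-4.5]]
  hand: 0
  newtons: 15

```text
clock: 1.5
ee_pos: [0.483, -0.0642, 0.1501]
tcp_rot: [2.601, 1.746, 0.003]
force: [1.0, -0.5, -0.2]
gripper_width: 1.001
```

```bash
python3 -c "
from h import *
rows(480,-73,135,-23,4)"
```

```text
clock 1.50 tcp [483.  -64.2 150.1] jawyaw -22.3 tilt 0.55 w 1.001 F [ 1.  -0.5 -0.2] j7 -0.72
 world d [ -3.   -8.8 -15.1]  tool shift [-9.3  0.4 15.2]
 turn wz 0.7  shift in axes after turn [-9.3  0.5 15.2]
[np.float64(-0.0023), np.float64(0.0001), np.float64(0.0038), 0, 0, np.float64(0.2)]
[np.float64(-0.0023), np.float64(0.0001), np.float64(0.0038), 0, 0, np.float64(0.2)]
[np.float64(-0.0023), np.float64(0.0001), np.float64(0.0038), 0, 0, np.float64(0.2)]
[np.float64(-0.0023), np.float64(0.0001), np.float64(0.0038), 0, 0, np.float64(0.2)]
```

Accurate tracking. I'll hold one row and take a look.

>>> send_rows:
  plan:
    - [[-0.009,0,0.015,0,0,0.7],[0,0,0,0,0,0]]

```text
clock: 1.75
ee_pos: [0.4825, -0.066, 0.1344]
tcp_rot: [2.603, 1.746, 0.01]
force: [-0.5, -1.0, -0.3]
gripper_width: 1.001
```

```bash
python3 -c "
from h import *
cam=shot('wrist'); cv2.imwrite('pics/w1.png',cam[0])
for k in wax(cam,800):
    a=cv2.minAreaRect(k); print(np.round(a[0]),np.round(a[1]),np.round(rect(cast(k,.025,cam)),1))
go(480,-73,135,-23)"
```

```text
[568. 302.] [42. 88.] [ 627.5 -178.3   58.3   34.4   -5.3]
[318. 248.] [48. 87.] [478.4 -72.4  57.9  33.8 -23.8]
clock 1.80 tcp [483.6 -65.  135.1] jawyaw -22.3 tilt 0.7 w 0.998 F [0.5 0.7 0.2] j7 -0.73
 world d [-3.6 -8.  -0.1]  tool shift [-8.8 -0.3  0. ]
 turn wz 0.7  shift in axes after turn [-8.8 -0.2  0. ]
```

View pics/w1.png

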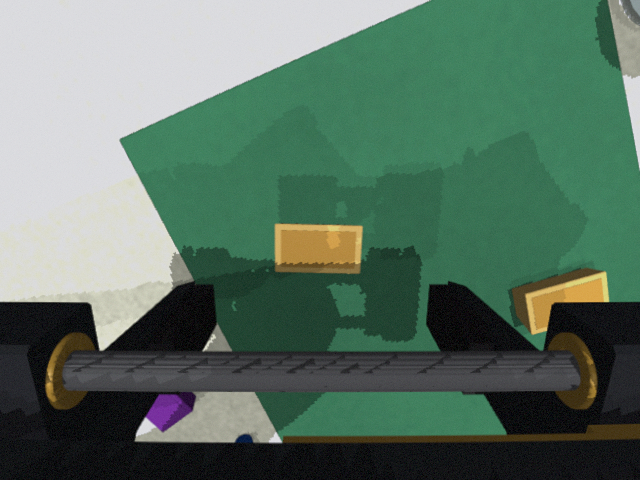

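```bash
cat >> h.py <<'E'
def fix(x,y,z,jaw):
    "one-shot row incl. tilt correction"
    go(x,y,z); s,M,yj=tool(); k=jaw if abs((yj-jaw+180)%360-180)<90 else jaw+180
    a=np.radians(k); Y=np.array([np.cos(a),np.sin(a),0]); Z=np.array([0,0,-1.]); T=np.c_[np.cross(Y,Z),Y,Z]
    print(" FIX shift mm",(M.T@(np.array([x,y,z])-s["ee_pos"]*1000)).round(1)," turn deg",np.degrees(Ro.from_matrix(M.T@T).as_rotvec()).round(2))
E
python3 -c "
from h import *
fix(478.4,-72.4,60,-23.8)"
```

```text
clock 1.80 tcp [483.6 -65.  135.1] jawyaw -22.3 tilt 0.7 w 0.998 F [0.5 0.7 0.2] j7 -0.73
 world d [ -5.2  -7.4 -75.1]  tool shift [-9.1 -2.9 75. ]
 FIX shift mm [-9.1 -2.9 75. ]  turn deg [ 0.68 -0.2   1.55]
```

>>> send_rows:
  plan:
    - [[-0.003,-0.001,0.025,0.2,-0.1,0.5],[-0.003,-0.001,0.025,0.2,-0.1,0.5],[-0.003,-0.001,0.02,0.2,0,0.5]]

```text
clock: 2.17
ee_pos: [0.4814, -0.0739, 0.0667]
tcp_rot: [2.63, 1.708, 0.013]
force: [0.7, 0.5, -0.0]
gripper_width: 0.999
```

```bash
python3 -c "
from h import *
fix(478.4,-72.4,13.5,-23.8)"
```

```text
clock 2.17 tcp [481.4 -73.9  66.7] jawyaw -24.0 tilt 0.58 w 0.999 F [ 0.7  0.5 -0. ] j7 -0.78
 world d [ -3.    1.5 -53.2]  tool shift [-0.1 -3.8 53.2]
 FIX shift mm [-0.1 -3.8 53.2]  turn deg [ 0.54 -0.22 -0.21]
```

>>> send_rows:
  plan:
    - [[0,-0.002,0.02,0.4,-0.2,-0.2],[0,-0.002,0.02,0.3,-0.1,0],[0,-0.001,0.01,0.2,0,0]]

```text
clock: 2.55
ee_pos: [0.4785, -0.0741, 0.0166]
tcp_rot: [-2.634, -1.707, 0.003]
force: [0.4, 0.0, 0.3]
gripper_width: 0.998
```

```bash
python3 -c "
from h import *
fix(478.4,-72.4,13.5,-23.8)"
```

```text
clock 2.55 tcp [478.5 -74.1  16.6] jawyaw -24.1 tilt 0.19 w 0.998 F [0.4 0.  0.3] j7 -0.80
 world d [-0.1  1.7 -3.1]  tool shift [ 1.6 -0.8  3.2]
 FIX shift mm [ 1.6 -0.8  3.2]  turn deg [-0.19  0.02 -0.29]
```

>>> send_rows:
  plan:
    - [[0.0015,-0.001,0.0025,-0.2,0,-0.3],[0.0005,0,0.001,0,0,0]]

```text
clock: 2.8
ee_pos: [0.4789, -0.0723, 0.0136]
tcp_rot: [2.631, 1.714, 0.002]
force: [-0.4, 0.6, -0.4]
gripper_width: 1.002
```

>>> send_rows:
  plan:
    - [[0,0,0,0,0,0],[0,0,0,0,0,0],[0,0,0,0,0,0],[0,0,0,0,0,0],[0,0,0,0,0,0],[0,0,0,0,0,0]]
  hand: 1
  newtons: 15

```text
clock: 3.55
ee_pos: [0.4798, -0.0724, 0.015]
tcp_rot: [2.631, 1.713, 0.005]
force: [-0.6, 0.4, -0.9]
gripper_width: 0.658
```

```bash
python3 -c "
from h import *
rows(495,294,140,-23.8,10)"
```

```text
clock 3.55 tcp [479.8 -72.4  15. ] jawyaw -23.9 tilt 0.23 w 0.658 F [-0.6  0.4 -0.9] j7 -0.80
 world d [ 15.2 366.4 125. ]  tool shift [ 341.4 -133.9 -125.1]
 turn wz -0.1  shift in axes after turn [ 341.5 -133.5 -125.1]
[np.float64(0.0341), np.float64(-0.0134), np.float64(-0.0125), 0, 0, np.float64(-0.0)]
[np.float64(0.0341), np.float64(-0.0134), np.float64(-0.0125), 0, 0, np.float64(-0.0)]
[np.float64(0.0341), np.float64(-0.0134), np.float64(-0.0125), 0, 0, np.float64(-0.0)]
[np.float64(0.0341), np.float64(-0.0134), np.float64(-0.0125), 0, 0, np.float64(-0.0)]
[np.float64(0.0341), np.float64(-0.0134), np.float64(-0.0125), 0, 0, np.float64(-0.0)]
[np.float64(0.0341), np.float64(-0.0134), np.float64(-0.0125), 0, 0, np.float64(-0.0)]
[np.float64(0.0341), np.float64(-0.0134), np.float64(-0.0125), 0, 0, np.float64(-0.0)]
[np.float64(0.0342), np.float64(-0.0134), np.float64(-0.0125), 0, 0, np.float64(-0.0)]
[np.float64(0.0342), np.float64(-0.0134), np.float64(-0.0125), 0, 0, np.float64(-0.0)]
[np.float64(0.0342), np.float64(-0.0134), np.float64(-0.0125), 0, 0, np.float64(-0.0)]
```

>>> send_rows:
  plan:
    - [[0,0,-0.03,0,0,0],[0,0,-0.04,0,0,0],[0.02,-0.008,-0.03,0,0,-2],[0.035,-0.013,-0.01,0,0,-3],[0.04,-0.014,-0.005,0,0,-3],[0.045,-0.012,0,0,0,-3],[0.05,-0.01,0,0,0,-3],[0.04,-0.005,0,0,0,-3],[0.03,-0.003,0,0,0,-3],[0.02,-0.002,0,0,0,0]]

```text
clock: 4.8
ee_pos: [0.4839, 0.2228, 0.1325]
tcp_rot: [2.287, 2.149, 0.001]
force: [0.4, -0.9, -0.6]
gripper_width: 0.659
```

```bash
python3 -c "
from h import *
rows(495,235,125,-4,4)"
```

```text
clock 4.80 tcp [483.9 222.8 132.5] jawyaw -3.6 tilt 0.22 w 0.659 F [ 0.4 -0.9 -0.6] j7 -0.94
 world d [11.1 12.2 -7.5]  tool shift [12.9 10.3  7.5]
 turn wz 0.4  shift in axes after turn [13.  10.2  7.5]
[np.float64(0.0032), np.float64(0.0026), np.float64(0.0019), 0, 0, np.float64(0.1)]
[np.float64(0.0032), np.float64(0.0026), np.float64(0.0019), 0, 0, np.float64(0.1)]
[np.float64(0.0032), np.float64(0.0026), np.float64(0.0019), 0, 0, np.float64(0.1)]
[np.float64(0.0032), np.float64(0.0026), np.float64(0.0019), 0, 0, np.float64(0.1)]
```

```bash
cat >> h.py <<'E'
def narrowtop(cam,zt,minA=500,near=None):
    "contours of wax; top face (brightest) and silhouette"
    V=cv2.cvtColor(cam[0],cv2.COLOR_BGR2HSV)[:,:,2]
    for k in wax(cam,minA):
        m=np.zeros(V.shape,np.uint8); cv2.drawContours(m,[k],-1,255,-1)
        t=cv2.threshold(V[m>0].reshape(-1,1),0,255,cv2.THRESH_OTSU)[0]
        b=cv2.morphologyEx(((m>0)&(V>t)).astype(np.uint8),cv2.MORPH_OPEN,np.ones((3,3)))
        q=max(cv2.findContours(b,cv2.RETR_EXTERNAL,cv2.CHAIN_APPROX_NONE)[0],key=cv2.contourArea)
        print(np.round(cv2.minAreaRect(k)[0]),"all",np.round(rect(cast(k,zt,cam)),1),"otsu",t,"bright",np.round(rect(cast(q,zt,cam)),1))
E
python3 -c "
from h import *
cam=shot('wrist'); cv2.imwrite('pics/w2.png',cam[0])
narrowtop(cam,.025)"
```

```text
[320. 318.] all [479.8 163.7 111.2  51.7  -3.7] otsu 169.0 bright [479.1 186.4 105.6   5.2  -3.5]
[317. 122.] all [486.  296.6  34.   21.9  -2. ] otsu 186.0 bright [485.1 296.9  32.2  21.3  -1.9]Traceback (most recent call last):
  File "<string>", line 4, in <module>
    narrowtop(cam,.025)
    ~~~~~~~~~^^^^^^^^^^
  File "h.py", line 52, in narrowtop
    q=max(cv2.findContours(b,cv2.RETR_EXTERNAL,cv2.CHAIN_APPROX_NONE)[0],key=cv2.contourArea)
ValueError: max() iterable argument is empty
```

View pics/w2.png

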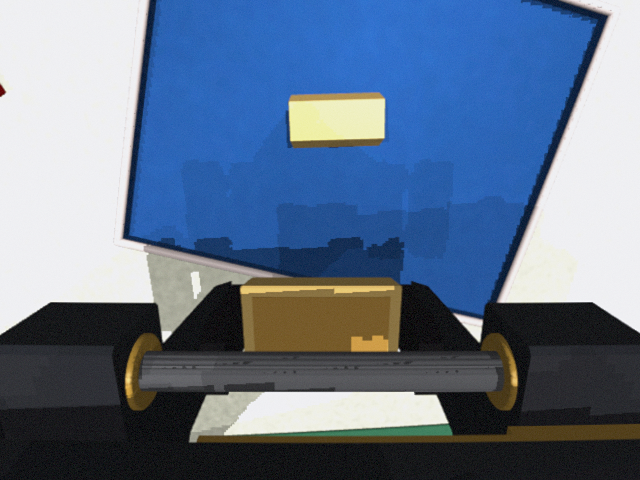

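```bash
python3 - <<'E'
from h import *
I=cv2.imread('pics/w2.png'); hsv=cv2.cvtColor(I,cv2.COLOR_BGR2HSV)
for p in [(300,110),(330,120),(370,130),(340,143),(340,96),(320,320),(320,290)]: print(p,hsv[p[1],p[0]])
E
python3 - <<'E'
s=open('h.py').read()
s=s.replace("(10,70,110),(34,255,255)","(10,60,170),(36,255,255)")
i=s.index("def narrowtop"); s=s[:i]+'''def bright(cam,zt,minA=500):
    hsv=cv2.cvtColor(cam[0],cv2.COLOR_BGR2HSV)
    m=cv2.inRange(hsv,(20,30,205),(40,255,255)); m=cv2.morphologyEx(m,cv2.MORPH_OPEN,np.ones((5,5)))
    for k in cv2.findContours(m,cv2.RETR_EXTERNAL,cv2.CHAIN_APPROX_NONE)[0]:
        if cv2.contourArea(k)>minA: print("bright",np.round(cv2.minAreaRect(k)[0]),np.round(rect(cast(k,zt,cam)),1))
'''
open('h.py','w').write(s)
E
python3 -c "
from h import *
cam=shot('wrist')
bright(cam,.025)
fix(484,250,110,-4)
z=tool()[0]['ee_pos'][2]+.0105
print('held far broad edge', cast([[243,290],[400,286]],z,cam).round(4))"
```

```text
(300, 110) [ 30  70 239]
(330, 120) [ 31  55 239]
(370, 130) [ 30  54 239]
(340, 143) [ 21 130  98]
(340, 96) [ 20 128 175]
(320, 320) [ 19 163 119]
(320, 290) [ 20 130 133]
bright [338. 126.] [498.  297.6  57.4  23.4  -2.1]
clock 4.90 tcp [483.7 224.2 132.6] jawyaw -3.4 tilt 0.19 w 0.658 F [ 0.6  0.7 -0.6] j7 -0.94
 world d [  0.3  25.8 -22.6]  tool shift [25.8 -1.3 22.6]
 FIX shift mm [25.8 -1.3 22.6]  turn deg [0.19 0.01 0.56]
held far broad edge [[0.4562 0.2431 0.1431]
 [0.5124 0.2412 0.1431]]
```

>>> send_rows:
  plan:
    - [[0.015,0.004,0.02,0.1,0,-0.4],[0.014,0.005,0.025,0.1,0,-0.4],[0.013,0.003,0.025,0,0,-0.4],[0,0,0,0,0,0]]

```text
clock: 5.4
ee_pos: [0.499, 0.2593, 0.0607]
tcp_rot: [2.267, 2.169, -0.008]
force: [-0.2, -0.3, 0.0]
gripper_width: 0.658
```

```bash
python3 -c "
from h import *
cam=shot('wrist')
bright(cam,.025)
cv2.imwrite('pics/w3.png',cam[0])
fix(497,266.6,45,-2.1)"
```

```text
bright [316. 201.] [498.  297.6  57.7  23.1  -2.5]
clock 5.45 tcp [499.6 258.5  61.6] jawyaw -2.6 tilt 0.4 w 0.655 F [-0.2 -0.3 -0.5] j7 -0.99
 world d [ -2.6   8.1 -16.6]  tool shift [ 8.1 -3.  16.6]
 FIX shift mm [ 8.1 -3.  16.6]  turn deg [ 0.04  0.4  -0.48]
```

View pics/w3.png

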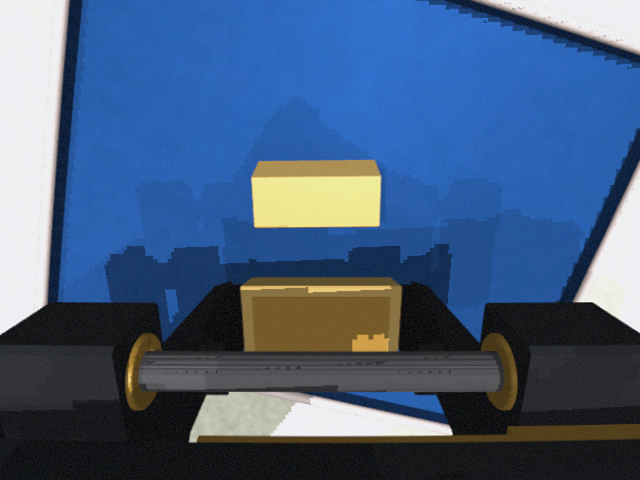

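>>> send_rows:
  plan:
    - [[0.004,-0.002,0.005,0,0.2,-0.1],[0.004,-0.001,0.005,0,0.2,0],[0.001,0,0.005,0,0,0]]

```text
clock: 5.82
ee_pos: [0.498, 0.2658, 0.0483]
tcp_rot: [2.271, 2.168, 0.004]
force: [-0.4, -0.4, -0.3]
gripper_width: 0.659
```

```bash
python3 -c "
from h import *
fix(496.8,266.6,14.5,-2.3)"
```

```text
clock 5.83 tcp [498.  265.8  48.3] jawyaw -2.7 tilt 0.19 w 0.659 F [-0.4 -0.4 -0.3] j7 -1.00
 world d [ -1.2   0.8 -33.8]  tool shift [ 0.7 -1.4 33.8]
 FIX shift mm [ 0.7 -1.4 33.8]  turn deg [ 0.19 -0.03 -0.35]
```

>>> send_rows:
  plan:
    - [[0.001,-0.001,0.008,0.2,0,-0.3],[0,0,0.008,0,0,0],[0,0,0.006,0,0,0]]

```text
clock: 6.2
ee_pos: [0.4971, 0.2669, 0.0251]
tcp_rot: [-2.266, -2.175, -0.001]
force: [0.4, -0.3, -1.6]
gripper_width: 0.658
```

```bash
python3 -c "
from h import *
fix(496.8,266.6,14.5,-2.3)"
```

```text
clock 6.20 tcp [497.1 266.9  25.1] jawyaw -2.3 tilt 0.04 w 0.658 F [ 0.4 -0.3 -1.6] j7 -1.01
 world d [ -0.3  -0.3 -10.6]  tool shift [-0.3 -0.3 10.6]
 FIX shift mm [-0.3 -0.3 10.6]  turn deg [-0.   -0.04 -0.03]
```

>>> send_rows:
  plan:
    - [[0,0,0.004,0,0,0],[0,0,0.003,0,0,0],[0,0,0.002,0,0,0],[0,0,0.001,0,0,0]]

```text
clock: 6.7
ee_pos: [0.4969, 0.2667, 0.0148]
tcp_rot: [-2.266, -2.176, 0.0]
force: [-4.0, -1.1, 13.8]
gripper_width: 0.655
```

```bash
python3 -c "
from h import *
fix(496.8,266.6,14.5,-2.3)"
```

```text
clock 6.70 tcp [496.9 266.7  14.8] jawyaw -2.3 tilt 0.02 w 0.655 F [-4.  -1.1 13.8] j7 -1.01
 world d [-0.1 -0.1 -0.3]  tool shift [-0.1 -0.1  0.3]
 FIX shift mm [-0.1 -0.1  0.3]  turn deg [-0.02  0.01 -0.02]
```

>>> send_rows:
  plan:
    - [[0,0,0,0,0,0],[0,0,0,0,0,0],[0,0,0,0,0,0],[0,0,-0.02,0,0,0],[-0.005,0,-0.03,0,0,0],[-0.01,0,-0.04,0,0,0],[-0.01,0,-0.035,0,0,0],[0,0,0,0,0,0]]
  hand: 0

```text
clock: 7.7
ee_pos: [0.496, 0.2412, 0.1427]
tcp_rot: [-2.266, -2.176, 0.001]
force: [-0.1, 0.1, -0.4]
gripper_width: 0.997
```

```bash
python3 -c "
from h import *
cam=shot('wrist'); cv2.imwrite('pics/w4.png',cam[0]); bright(cam,.025)
for k in wax(cam,800):
    a=cv2.minAreaRect(k); print(np.round(a[0]),np.round(rect(cast(k,.025,cam)),1))
rows(460,-297,140,-32,10)"
```

```text
bright [320. 198.] [496.5 266.3  57.1  32.5  -2.3]
bright [321. 150.] [498.1 297.6  57.2  22.3  -2.3]
[320. 198.] [496.3 266.   57.8  33.2  -2.3]
[321. 150.] [498.  297.6  57.7  23.5  -2.3]
clock 7.75 tcp [495.2 241.3 141.4] jawyaw -2.3 tilt 0.16 w 0.993 F [ 0.1 -0.1  0.5] j7 -0.92
 world d [ -35.2 -538.3   -1.4]  tool shift [-539.3  -13.9    2.2]
 turn wz 29.7  shift in axes after turn [-475.2  255.5    2.2]
[np.float64(-0.0539), np.float64(-0.0014), np.float64(0.0002), 0, 0, np.float64(3.0)]
[np.float64(-0.0539), np.float64(0.0014), np.float64(0.0002), 0, 0, np.float64(3.0)]
[np.float64(-0.0538), np.float64(0.0042), np.float64(0.0002), 0, 0, np.float64(3.0)]
[np.float64(-0.0535), np.float64(0.007), np.float64(0.0002), 0, 0, np.float64(3.0)]
[np.float64(-0.0531), np.float64(0.0098), np.float64(0.0002), 0, 0, np.float64(3.0)]
[np.float64(-0.0525), np.float64(0.0125), np.float64(0.0002), 0, 0, np.float64(3.0)]
[np.float64(-0.0518), np.float64(0.0152), np.float64(0.0002), 0, 0, np.float64(3.0)]
[np.float64(-0.0509), np.float64(0.0179), np.float64(0.0002), 0, 0, np.float64(3.0)]
[np.float64(-0.0499), np.float64(0.0205), np.float64(0.0002), 0, 0, np.float64(3.0)]
[np.float64(-0.0488), np.float64(0.023), np.float64(0.0002), 0, 0, np.float64(3.0)]
```

View pics/w4.png

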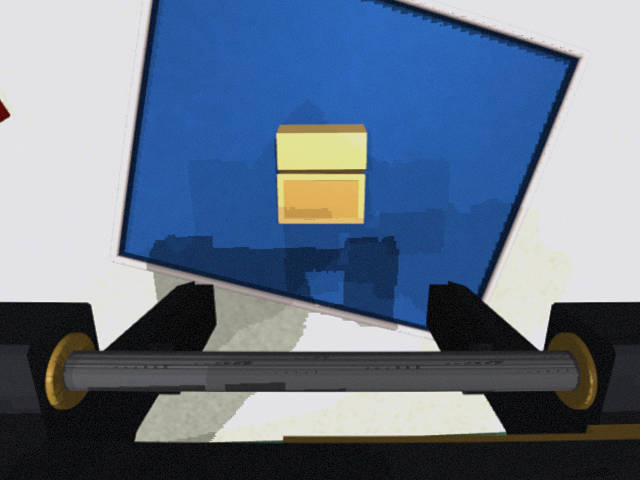

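>>> send_rows:
  plan:
    - [[-0.054,-0.001,0,0,0,3],[-0.054,0.001,0,0,0,3],[-0.054,0.004,0,0,0,3],[-0.054,0.007,0,0,0,3],[-0.053,0.01,0,0,0,3],[-0.053,0.013,0,0,0,3],[-0.052,0.015,0,0,0,3],[-0.051,0.018,0,0,0,3],[-0.05,0.02,0,0,0,3],[-0.049,0.023,0,0,0,3]]

```text
clock: 9.0
ee_pos: [0.4549, -0.3027, 0.1261]
tcp_rot: [-2.735, -1.51, 0.016]
force: [1.5, 0.7, 0.3]
gripper_width: 0.999
```

```bash
python3 -c "
from h import *
fix(460,-300,135,-32)"
```

```text
clock 9.00 tcp [ 454.9 -302.7  126.1] jawyaw -32.2 tilt 1.17 w 0.999 F [1.5 0.7 0.3] j7 -0.43
 world d [5.1 2.7 8.9]  tool shift [ 5.   2.7 -8.9]
 FIX shift mm [ 5.   2.7 -8.9]  turn deg [-1.17  0.01 -0.18]
```

>>> send_rows:
  plan:
    - [[0.005,0.003,-0.009,-1.2,0,-0.2],[0,0,0,0,0,0]]

```text
clock: 9.25
ee_pos: [0.4581, -0.3042, 0.1322]
tcp_rot: [-2.753, -1.512, 0.004]
force: [-0.0, 0.4, -0.6]
gripper_width: 0.998
```

```bash
python3 -c "
from h import *
cam=shot('wrist'); cv2.imwrite('pics/w5.png',cam[0]); bright(cam,.025)
fix(460,-300,135,-32)"
```

```text
bright [602.  82.] [ 652.6 -311.9   22.8   22.5   11.5]
clock 9.30 tcp [ 457.2 -304.8  131.8] jawyaw -32.5 tilt 0.27 w 0.999 F [-0.5  0.5  0.1] j7 -0.44
 world d [2.8 4.8 3.2]  tool shift [ 5.5 -0.3 -3.2]
 FIX shift mm [ 5.5 -0.3 -3.2]  turn deg [-0.17  0.2  -0.48]
```

View pics/w5.png

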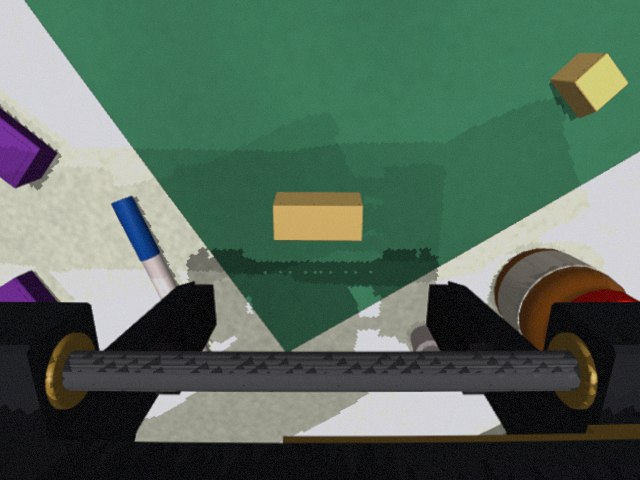

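```bash
python3 -c "
from h import *
cam=shot('wrist')
hsv=cv2.cvtColor(cam[0],cv2.COLOR_BGR2HSV); print(hsv[222,318],hsv[200,318])
m=cv2.inRange(hsv,(10,60,175),(36,255,255)); m=cv2.morphologyEx(m,cv2.MORPH_OPEN,np.ones((5,5)))
for k in cv2.findContours(m,cv2.RETR_EXTERNAL,cv2.CHAIN_APPROX_NONE)[0]:
    if cv2.contourArea(k)>500: print(np.round(cv2.minAreaRect(k)[0]),np.round(rect(cast(k,.025,cam)),1))
print(np.round(rect(cast([(274,206),(362,206),(362,240),(274,240)],.025,cam)),1))
fix(460,-298,50,-32)"
```

```text
[ 21 128 205] [ 21 129 138]
[318. 221.] [ 461.2 -293.8   57.2   22.8  -32.5]
[603.  79.] [ 652.3 -311.8   23.7   23.2   11.8]
[ 460.3 -294.8   58.2   22.9  -32.4]
clock 9.35 tcp [ 457.3 -304.5  132. ] jawyaw -32.4 tilt 0.27 w 0.997 F [-0.7 -0.4  0.1] j7 -0.44
 world d [  2.7   6.5 -82. ]  tool shift [ 7.2 -0.9 82. ]
 FIX shift mm [ 7.2 -0.9 82. ]  turn deg [-0.18  0.2  -0.44]
```

>>> send_rows:
  plan:
    - [[0.004,-0.001,0.025,-0.1,0.1,0],[0.004,-0.001,0.025,-0.1,0.1,0],[0.003,0,0.025,0,0,0]]

```text
clock: 9.72
ee_pos: [0.4637, -0.2899, 0.0559]
tcp_rot: [2.747, 1.522, 0.004]
force: [0.3, 0.9, 0.5]
gripper_width: 1.001
```

```bash
python3 -c "
from h import *
fix(461.2,-293.8,13.5,-32.5)"
```

```text
clock 9.72 tcp [ 463.7 -289.9   55.9] jawyaw -32.0 tilt 0.16 w 1.001 F [0.3 0.9 0.5] j7 -0.51
 world d [ -2.5  -3.9 -42.4]  tool shift [-4.7 -0.1 42.4]
 FIX shift mm [-4.7 -0.1 42.4]  turn deg [ 0.11 -0.11  0.46]
```

>>> send_rows:
  plan:
    - [[-0.003,0,0.016,0.1,-0.1,0.4],[-0.001,0,0.015,0,0,0],[0,0,0.009,0,0,0]]

```text
clock: 10.1
ee_pos: [0.4616, -0.2904, 0.0129]
tcp_rot: [-2.748, -1.517, 0.001]
force: [-0.0, 0.2, -0.6]
gripper_width: 0.996
```

```bash
python3 -c "
from h import *
fix(461.2,-293.8,13.5,-32.5)"
```

```text
clock 10.10 tcp [ 461.6 -290.4   12.9] jawyaw -32.2 tilt 0.17 w 0.996 F [-0.   0.2 -0.6] j7 -0.53
 world d [-0.4 -3.4  0.6]  tool shift [-3.1  1.5 -0.6]
 FIX shift mm [-3.1  1.5 -0.6]  turn deg [-0.17 -0.04  0.32]
```

>>> send_rows:
  plan:
    - [[-0.003,0.001,-0.001,-0.1,0,0.3],[-0.001,0,0,0,0,0]]

```text
clock: 10.35
ee_pos: [0.4603, -0.2948, 0.0139]
tcp_rot: [-2.753, -1.511, 0.0]
force: [0.5, 0.3, -0.1]
gripper_width: 1.001
```

>>> send_rows:
  plan:
    - [[0,0,0,0,0,0],[0,0,0,0,0,0],[0,0,0,0,0,0],[0,0,0,0,0,0],[0,0,0,0,0,0],[0,0,0,0,0,0]]
  hand: 1

```text
clock: 11.1
ee_pos: [0.4609, -0.2955, 0.0153]
tcp_rot: [2.754, 1.509, 0.002]
force: [1.2, 0.4, -0.3]
gripper_width: 0.659
```

```bash
python3 -c "
from h import *
fix(461.2,-293.8,13.5,-32.5)
rows(540,282,160,87.7,14)"
```

```text
clock 11.10 tcp [ 460.9 -295.5   15.3] jawyaw -32.5 tilt 0.09 w 0.659 F [ 1.2  0.4 -0.3] j7 -0.53
 world d [ 0.3  1.7 -1.8]  tool shift [ 1.6 -0.6  1.8]
 FIX shift mm [ 1.6 -0.6  1.8]  turn deg [ 0.08 -0.04 -0.05]
clock 11.10 tcp [ 460.9 -295.5   15.3] jawyaw -32.5 tilt 0.09 w 0.659 F [ 1.2  0.4 -0.3] j7 -0.53
 world d [ 79.1 577.5 144.7]  tool shift [ 529.5 -243.8 -144.7]
 turn wz 59.8  shift in axes after turn [  56.1 -580.2 -144.7]
[np.float64(0.0378), np.float64(-0.0174), np.float64(-0.0103), 0, 0, np.float64(4.3)]
[np.float64(0.0364), np.float64(-0.0202), np.float64(-0.0103), 0, 0, np.float64(4.3)]
[np.float64(0.0348), np.float64(-0.0228), np.float64(-0.0103), 0, 0, np.float64(4.3)]
[np.float64(0.033), np.float64(-0.0254), np.float64(-0.0103), 0, 0, np.float64(4.3)]
[np.float64(0.031), np.float64(-0.0278), np.float64(-0.0103), 0, 0, np.float64(4.3)]
[np.float64(0.0289), np.float64(-0.03), np.float64(-0.0103), 0, 0, np.float64(4.3)]
[np.float64(0.0266), np.float64(-0.0321), np.float64(-0.0103), 0, 0, np.float64(4.3)]
[np.float64(0.0241), np.float64(-0.0339), np.float64(-0.0103), 0, 0, np.float64(4.3)]
[np.float64(0.0215), np.float64(-0.0356), np.float64(-0.0103), 0, 0, np.float64(4.3)]
[np.float64(0.0188), np.float64(-0.0371), np.float64(-0.0103), 0, 0, np.float64(4.3)]
[np.float64(0.016), np.float64(-0.0384), np.float64(-0.0103), 0, 0, np.float64(4.3)]
[np.float64(0.0131), np.float64(-0.0395), np.float64(-0.0103), 0, 0, np.float64(4.3)]
[np.float64(0.0101), np.float64(-0.0404), np.float64(-0.0103), 0, 0, np.float64(4.3)]
[np.float64(0.0071), np.float64(-0.041), np.float64(-0.0103), 0, 0, np.float64(4.3)]
```

>>> send_rows:
  plan:
    - [[0,0,-0.03,0,0,0],[0,0,-0.045,0,0,0],[0,0,-0.05,0,0,0]]

```text
clock: 11.48
ee_pos: [0.4584, -0.2941, 0.1396]
tcp_rot: [-2.749, -1.508, 0.006]
force: [0.8, -0.6, -0.4]
gripper_width: 0.658
```

```bash
sed -i 's/def rows(x,y,z,jaw,n):/def rows(x,y,z,jaw,n,turn=None):/; s/%180-90)\/n$/%180-90)\/n if turn is None else turn\/n/; s/print(\[\*v.round(4),0,0,round(t,1)\])/print((v*1000).round(0),round(t,1))/' h.py; python3 -c "
from h import *
rows(550,281,140,87.7,13,-120.2)"
```

```text
clock 11.47 tcp [ 458.4 -294.1  139.6] jawyaw -32.5 tilt 0.43 w 0.658 F [ 0.8 -0.6 -0.4] j7 -0.45
 world d [9.160e+01 5.751e+02 4.000e-01]  tool shift [ 534.2 -231.6    1.2]
 turn wz 59.8  shift in axes after turn [  68.4 -578.3    1.2]
[ 41. -18.   0.] -9.2
[ 43. -11.   0.] -9.2
[45. -4.  0.] -9.2
[45.  3.  0.] -9.2
[44. 10.  0.] -9.2
[41. 17.  0.] -9.2
[38. 24.  0.] -9.2
[34. 30.  0.] -9.2
[28. 35.  0.] -9.2
[23. 39.  0.] -9.2
[16. 42.  0.] -9.2
[ 9. 44.  0.] -9.2
[ 2. 45.  0.] -9.2
```

>>> send_rows:
  plan:
    - [[0.041,-0.018,0,0,0,-9],[0.043,-0.011,0,0,0,-9],[0.045,-0.004,0,0,0,-9],[0.045,0.003,0,0,0,-9],[0.044,0.01,0,0,0,-9],[0.041,0.017,0,0,0,-9],[0.038,0.024,0,0,0,-9],[0.034,0.03,0,0,0,-9],[0.028,0.035,0,0,0,-9],[0.023,0.039,0,0,0,-9]]

```text
clock: 12.72
ee_pos: [0.5334, 0.1551, 0.143]
tcp_rot: [0.818, 3.029, -0.008]
force: [-0.6, 0.3, -1.0]
gripper_width: 0.656
```

```bash
python3 -c "
from h import *
rows(550,281,135,87.7,4)"
```

```text
clock 12.72 tcp [533.4 155.1 143. ] jawyaw 59.8 tilt 0.4 w 0.656 F [-0.6  0.3 -1. ] j7 -0.02
 world d [ 16.6 125.9  -8. ]  tool shift [ 49.  117.2   7.2]
 turn wz -27.9  shift in axes after turn [-11.5 126.5   7.2]
[12. 29.  2.] -7.0
[ 9. 31.  2.] -7.0
[ 5. 31.  2.] -7.0
[ 1. 32.  2.] -7.0
```

>>> send_rows:
  plan:
    - [[0.012,0.029,0.001,0,0,-7],[0.009,0.031,0.002,0,0,-7],[0.005,0.031,0.002,0,0,-7],[0,0.03,0.002,0,0,-7],[0,0,0,0,0,0]]

```text
clock: 13.35
ee_pos: [0.5484, 0.2869, 0.1345]
tcp_rot: [0.027, 3.139, -0.007]
force: [-0.6, -1.0, -0.3]
gripper_width: 0.659
```

```bash
python3 -c "
from h import *
cam=shot('wrist'); cv2.imwrite('pics/w6.png',cam[0]); bright(cam,.025)
for k in wax(cam,800):
    a=cv2.minAreaRect(k); print(np.round(a[0]),np.round(rect(cast(k,.025,cam)),1))
fix(550,281,135,87.7)"
```

```text
bright [362. 312.] [603.9 314.4  30.   29.9  89.8]
bright [338. 126.] [477.1 298.3  22.8  15.5  89. ]
bright [292. 130.] [479.4 270.5  25.2  23.4  88.7]
[362. 312.] [603.6 314.4  31.5  30.6  89.8]
[336. 155.] [494.4 297.2  23.   21.1  86.4]
[287. 131.] [479.2 267.1  33.6  23.9  86.7]
clock 13.40 tcp [548.6 284.7 134.3] jawyaw 88.9 tilt 0.43 w 0.655 F [-0.2 -0.7 -0.4] j7 0.30
 world d [ 1.4 -3.7  0.7]  tool shift [-1.5 -3.7 -0.7]
 FIX shift mm [-1.5 -3.7 -0.7]  turn deg [-0.41  0.13  1.18]
```

View pics/w6.png

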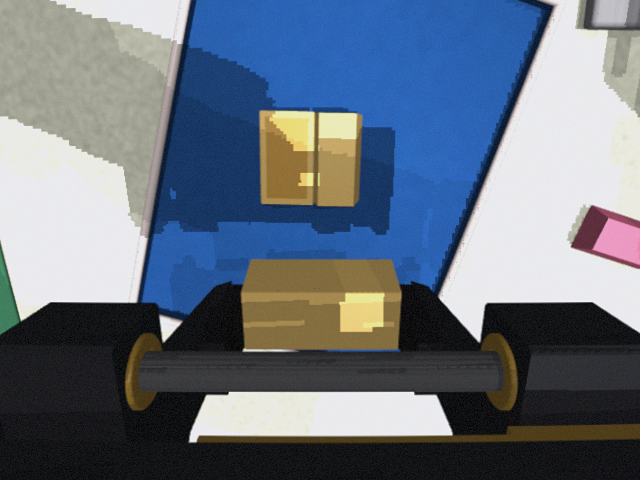

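```bash
python3 -c "
from h import *
cam=shot('wrist')
print(cast([(260,111),(315,111),(315,205),(261,205),(318,111),(359,111),(318,205),(358,205)],.025,cam).round(4)[:,:2])
z=tool()[0]['ee_pos'][2]+.0105
P=cast([(243,292),(400,292)],z,cam); print(P); s,M,y=tool(); print((P-s['ee_pos'])@M)
fix(482.7,281.8,70,87.7)"
```

```text
[[0.4674 0.2486]
 [0.4682 0.2823]
 [0.5265 0.2809]
 [0.5259 0.2457]
 [0.4682 0.2841]
 [0.4687 0.3091]
 [0.5266 0.2829]
 [0.527  0.3089]]
[[0.53411736 0.25743086 0.14471126]
 [0.53504513 0.31379205 0.14471126]]
[[ 0.01424219 -0.02610136 -0.01030907]
 [ 0.01451524  0.03026471 -0.01079523]]
clock 13.45 tcp [548.9 283.1 134.2] jawyaw 88.8 tilt 0.51 w 0.656 F [-0.2  0.2  0.4] j7 0.30
 world d [-66.2  -1.3 -64.2]  tool shift [66.3 -2.2 64.1]
 FIX shift mm [66.3 -2.2 64.1]  turn deg [-0.49  0.14  1.08]
```

>>> send_rows:
  plan:
    - [[0.022,-0.001,0.02,-0.2,0,0.4],[0.022,-0.001,0.025,-0.2,0.1,0.4],[0.02,0,0.025,-0.1,0,0.4],[0,0,0,0,0,0]]

```text
clock: 13.95
ee_pos: [0.486, 0.2742, 0.063]
tcp_rot: [0.088, 3.137, -0.01]
force: [-0.1, -0.1, -0.6]
gripper_width: 0.66
```

```bash
python3 -c "
from h import *
fix(484.2,281.7,37,87.7)"
```

```text
clock 13.95 tcp [486.  274.2  63. ] jawyaw 86.8 tilt 0.4 w 0.660 F [-0.1 -0.1 -0.6] j7 0.03
 world d [ -1.8   7.5 -26. ]  tool shift [ 2.3  7.6 25.9]
 FIX shift mm [ 2.3  7.6 25.9]  turn deg [-0.36  0.18 -0.93]
```

>>> send_rows:
  plan:
    - [[0.002,0.007,0.004,-0.3,0.1,-0.8],[0.001,0.003,0.004,-0.1,0,-0.3],[0,0,0,0,0,0]]

```text
clock: 14.32
ee_pos: [0.4875, 0.2843, 0.0566]
tcp_rot: [0.064, 3.135, 0.004]
force: [0.3, -0.5, -0.3]
gripper_width: 0.658
```

```bash
python3 -c "
from h import *
fix(484.2,281.7,37,87.7)"
```

```text
clock 14.32 tcp [487.5 284.3  56.6] jawyaw 87.7 tilt 0.4 w 0.658 F [ 0.3 -0.5 -0.3] j7 0.03
 world d [ -3.3  -2.6 -19.6]  tool shift [ 3.3 -2.7 19.6]
 FIX shift mm [ 3.3 -2.7 19.6]  turn deg [ 0.16  0.36 -0.05]
```

>>> send_rows:
  plan:
    - [[0.003,-0.002,0.005,0.1,0.3,0],[0.001,-0.001,0.005,0,0.1,0]]

```text
clock: 14.58
ee_pos: [0.4842, 0.2816, 0.0468]
tcp_rot: [0.066, 3.14, 0.003]
force: [-0.6, 0.2, -0.0]
gripper_width: 0.66
```

```bash
python3 -c "
from h import *
fix(484.2,281.7,37,87.7)"
```

```text
clock 14.57 tcp [484.2 281.6  46.8] jawyaw 87.6 tilt 0.12 w 0.660 F [-0.6  0.2 -0. ] j7 0.01
 world d [ 0.   0.1 -9.8]  tool shift [-0.   0.1  9.8]
 FIX shift mm [-0.   0.1  9.8]  turn deg [ 0.11  0.03 -0.1 ]
```

>>> send_rows:
  plan:
    - [[0,0,0.004,0.1,0,0],[0,0,0.003,0,0,0],[0,0,0.002,0,0,0],[0,0,0.001,0,0,0]]

```text
clock: 15.08
ee_pos: [0.4839, 0.2811, 0.0371]
tcp_rot: [0.066, 3.14, -0.002]
force: [-1.9, -2.9, 15.9]
gripper_width: 0.66
```

```bash
python3 -c "
from h import *
fix(484.2,281.7,37,87.7)"
```

```text
clock 15.07 tcp [483.9 281.1  37.1] jawyaw 87.6 tilt 0.1 w 0.660 F [-1.9 -2.9 15.9] j7 -0.01
 world d [ 0.3  0.6 -0.1]  tool shift [-0.2  0.6  0.1]
 FIX shift mm [-0.2  0.6  0.1]  turn deg [-0.08  0.06 -0.11]
```

Contact at the expected height. I'll release, back off upward and look.

>>> send_rows:
  plan:
    - [[0,0,0,0,0,0],[0,0,0,0,0,0],[0,0,0,0,0,0],[0,0,-0.02,0,0,0],[0,0,-0.03,0,0,0],[-0.01,0,-0.04,0,0,0],[-0.02,0,-0.025,0,0,0],[0,0,0,0,0,0]]
  hand: 0

```text
clock: 16.08
ee_pos: [0.5138, 0.2801, 0.1541]
tcp_rot: [-0.064, -3.14, 0.003]
force: [0.1, -0.2, -0.5]
gripper_width: 0.999
```

```bash
cat >> h.py <<'E'
def faces(cam,zt,minA=400,lo=175):
    hsv=cv2.cvtColor(cam[0],cv2.COLOR_BGR2HSV)
    m=cv2.morphologyEx(cv2.inRange(hsv,(10,40,lo),(40,255,255)),cv2.MORPH_OPEN,np.ones((5,5)))
    for k in cv2.findContours(m,cv2.RETR_EXTERNAL,cv2.CHAIN_APPROX_NONE)[0]:
        if cv2.contourArea(k)>minA: print("face",np.round(cv2.minAreaRect(k)[0]),np.round(rect(cast(k,zt,cam)),1))
E
python3 -c "
from h import *
cam=shot('wrist'); cv2.imwrite('pics/w7.png',cam[0]); faces(cam,.047)
rows(627.5,-178.3,140,-5.3,14,93)"
```

```text
face [344. 236.] [512.4 295.6  21.3  15.1  87.7]
face [300. 236.] [510.9 266.6  30.3  14.4  87.7]
face [318. 194.] [483.6 280.   30.3  20.   87.7]
clock 16.12 tcp [512.  279.8 153. ] jawyaw 87.7 tilt 0.31 w 1.001 F [-0.6 -0.2 -0.6] j7 0.24
 world d [ 115.5 -458.1  -13. ]  tool shift [-133.4 -453.2   14.2]
 turn wz -87.0  shift in axes after turn [ 445.4 -157.3   14.2]
[-10. -32.   1.] 6.6
[-13. -31.   1.] 6.6
[-17. -29.   1.] 6.6
[-20. -27.   1.] 6.6
[-23. -25.   1.] 6.6
[-26. -22.   1.] 6.6
[-28. -19.   1.] 6.6
[-30. -15.   1.] 6.6
[-32. -12.   1.] 6.6
[-33.  -8.   1.] 6.6
[-33.  -4.   1.] 6.6
[-34.  -0.   1.] 6.6
[-34.   4.   1.] 6.6
[-33.   7.   1.] 6.6
```

View pics/w7.png

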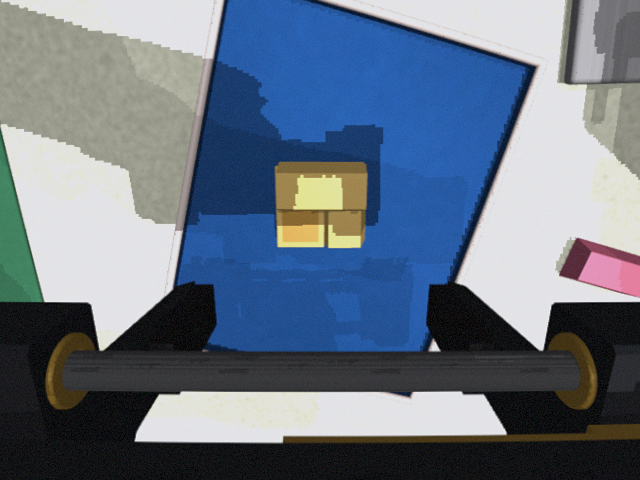

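>>> send_rows:
  plan:
    - [[-0.01,-0.032,0,0,0,7],[-0.013,-0.031,0,0,0,7],[-0.017,-0.029,0,0,0,7],[-0.02,-0.027,0,0,0,7],[-0.023,-0.025,0,0,0,7],[-0.026,-0.022,0,0,0,7],[-0.028,-0.018,0,0,0,7],[-0.03,-0.014,0,0,0,7],[-0.032,-0.011,0,0,0,7],[-0.033,-0.007,0,0,0,6]]

```text
clock: 17.38
ee_pos: [0.569, -0.0535, 0.1378]
tcp_rot: [-1.843, -2.513, 0.044]
force: [0.1, 0.7, -1.3]
gripper_width: 0.999
```

```bash
python3 -c "
from h import *
rows(627.5,-185,135,-5.3,5)"
```

```text
clock 17.38 tcp [569.  -53.5 137.8] jawyaw 17.5 tilt 2.18 w 0.999 F [ 0.1  0.7 -1.3] j7 -0.20
 world d [  58.5 -131.5   -2.8]  tool shift [-143.    16.4    1.7]
 turn wz 22.8  shift in axes after turn [-125.5   70.5    1.7]
[-29.   3.   0.] 4.6
[-28.   6.   0.] 4.6
[-28.   8.   0.] 4.6
[-27.  10.   0.] 4.6
[-26.  12.   0.] 4.6
```

>>> send_rows:
  plan:
    - [[-0.029,0.003,0,0,0,4.6],[-0.028,0.006,0,0,0,4.6],[-0.028,0.008,0,0,0,4.6],[-0.026,0.01,0,0,0,4.6],[-0.02,0.011,0,0,0,4.6],[0,0,0,0,0,0]]

```text
clock: 18.12
ee_pos: [0.6168, -0.1819, 0.1249]
tcp_rot: [-2.314, -2.074, 0.079]
force: [0.5, 0.4, -0.4]
gripper_width: 1.0
```

```bash
python3 -c "
from h import *
cam=shot('wrist'); cv2.imwrite('pics/w8.png',cam[0]); faces(cam,.025)
for k in wax(cam,800):
    a=cv2.minAreaRect(k); print(np.round(a[0]),np.round(rect(cast(k,.025,cam)),1))
fix(627.5,-178.3,60,-5.3)"
```

```text
face [397. 404.] [ 652.6 -311.7   23.8   23.8  -78.3]
face [347. 230.] [ 627.9 -176.7   57.7   29.1   -5.1]
[348. 230.] [ 627.8 -177.1   57.8   29.7   -5.5]
clock 18.18 tcp [ 616.2 -180.2  124.9] jawyaw -6.1 tilt 3.52 w 1.000 F [-0.1  0.3 -0.3] j7 -0.27
 world d [ 11.3   1.9 -64.9]  tool shift [ 3.9 14.9 64.1]
 FIX shift mm [ 3.9 14.9 64.1]  turn deg [-3.43  0.79 -0.8 ]
```

>>> send_rows:
  plan:
    - [[0.001,0.004,0.015,-1.2,0.3,-0.3],[0.001,0.004,0.02,-1.2,0.3,-0.3],[0.001,0.004,0.02,-1,0.2,-0.2],[0,0,0,0,0,0]]

```text
clock: 18.68
ee_pos: [0.6224, -0.1688, 0.066]
tcp_rot: [-2.299, -2.127, -0.001]
force: [0.4, 0.1, 0.4]
gripper_width: 0.996
```

```bash
python3 -c "
from h import *
cam=shot('wrist'); cv2.imwrite('pics/w8.png',cam[0]); faces(cam,.025,lo=120)
fix(627.6,-178,35,-5.3)"
```

```text
face [360. 314.] [ 640.2 -190.9   29.9   12.4   -4. ]
face [334. 287.] [ 627.8 -175.4   57.    27.5   -5.4]
clock 18.73 tcp [ 623.2 -168.7   67. ] jawyaw -4.4 tilt 0.48 w 1.000 F [ 0.1 -0.  -0.1] j7 -0.31
 world d [  4.4  -9.3 -32. ]  tool shift [-9.1  5.2 31.9]
 FIX shift mm [-9.1  5.2 31.9]  turn deg [-0.28 -0.39  0.86]
```

View pics/w8.png

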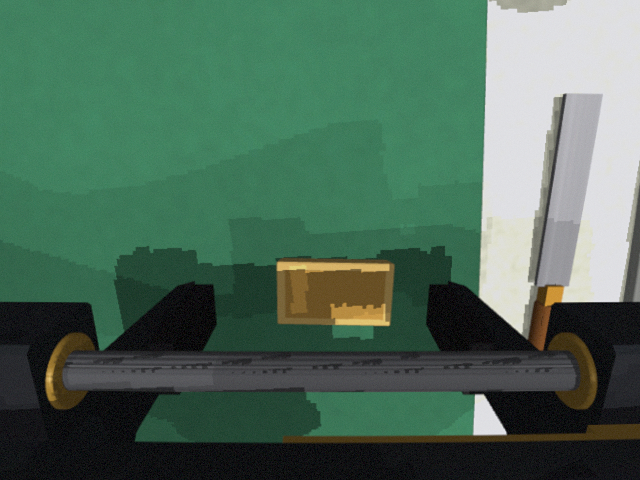

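>>> send_rows:
  plan:
    - [[-0.005,0.003,0.012,-0.2,-0.2,0.5],[-0.004,0.002,0.01,-0.1,-0.2,0.4],[-0.001,0,0.008,0,0,0]]

```text
clock: 19.1
ee_pos: [0.6289, -0.1789, 0.0373]
tcp_rot: [2.32, 2.114, 0.003]
force: [-0.2, 0.4, -0.3]
gripper_width: 1.002
```

```bash
python3 -c "
from h import *
cam=shot('wrist')
fix(627.6,-178,13.5,-5.3)"
```

```text
clock 19.15 tcp [ 628.  -178.8   36.2] jawyaw -5.3 tilt 0.11 w 1.004 F [-0.6  0.4 -0.6] j7 -0.33
 world d [ -0.4   0.8 -22.7]  tool shift [ 0.8 -0.6 22.7]
 FIX shift mm [ 0.8 -0.6 22.7]  turn deg [ 0.11  0.04 -0.02]
```

>>> send_rows:
  plan:
    - [[0.001,-0.001,0.01,0,0,0],[0,0,0.008,0,0,0],[0,0,0.004,0,0,0]]

```text
clock: 19.52
ee_pos: [0.6271, -0.1777, 0.0126]
tcp_rot: [2.321, 2.115, 0.001]
force: [1.2, 0.3, -0.1]
gripper_width: 0.998
```

```bash
python3 -c "
from h import *
fix(627.6,-178,13.5,-5.3)"
```

```text
clock 19.52 tcp [ 627.1 -177.7   12.6] jawyaw -5.3 tilt 0.1 w 0.998 F [ 1.2  0.3 -0.1] j7 -0.34
 world d [ 0.5 -0.3  0.9]  tool shift [-0.3  0.6 -0.9]
 FIX shift mm [-0.3  0.6 -0.9]  turn deg [ 0.1   0.02 -0.03]
```

>>> send_rows:
  plan:
    - [[0,0,-0.001,0,0,0],[0,0,0,0,0,0],[0,0,0,0,0,0],[0,0,0,0,0,0],[0,0,0,0,0,0],[0,0,0,0,0,0],[0,0,0,0,0,0]]
  hand: 1

```text
clock: 20.4
ee_pos: [0.6274, -0.1777, 0.0142]
tcp_rot: [2.321, 2.114, 0.002]
force: [0.1, 0.2, -0.3]
gripper_width: 0.659
```

```bash
python3 -c "
from h import *
fix(627.6,-178,13.5,-5.3)"
```

```text
clock 20.40 tcp [ 627.4 -177.7   14.2] jawyaw -5.3 tilt 0.15 w 0.659 F [ 0.1  0.2 -0.3] j7 -0.34
 world d [ 0.2 -0.3 -0.7]  tool shift [-0.3  0.2  0.7]
 FIX shift mm [-0.3  0.2  0.7]  turn deg [ 0.15  0.02 -0.02]
```

>>> send_rows:
  plan:
    - [[0,0,-0.03,0,0,0],[0,0,-0.05,0,0,0],[0,0,-0.05,0,0,0]]

```text
clock: 20.78
ee_pos: [0.624, -0.1771, 0.1426]
tcp_rot: [-2.317, -2.113, 0.007]
force: [0.3, 0.4, -0.8]
gripper_width: 0.659
```

```bash
python3 -c "
from h import *
rows(550,281,140,87.7,14,-93)"
```

```text
clock 20.77 tcp [ 624.  -177.1  142.6] jawyaw -5.3 tilt 0.43 w 0.659 F [ 0.3  0.4 -0.8] j7 -0.27
 world d [-74.  458.1  -2.6]  tool shift [ 449.4 -115.8    3.7]
 turn wz 87.0  shift in axes after turn [ -92.3 -454.8    3.7]
[32. -8.  0.] -6.6
[33. -5.  0.] -6.6
[33. -1.  0.] -6.6
[33.  3.  0.] -6.6
[32.  7.  0.] -6.6
[31. 11.  0.] -6.6
[30. 14.  0.] -6.6
[28. 18.  0.] -6.6
[26. 21.  0.] -6.6
[23. 24.  0.] -6.6
[20. 26.  0.] -6.6
[17. 28.  0.] -6.6
[14. 30.  0.] -6.6
[10. 32.  0.] -6.6
```

>>> send_rows:
  plan:
    - [[0.032,-0.008,-0.001,0,0,-6.6],[0.033,-0.005,-0.001,0,0,-6.6],[0.033,-0.001,0,0,0,-6.6],[0.033,0.003,0,0,0,-6.6],[0.032,0.007,0,0,0,-6.6],[0.031,0.011,0,0,0,-6.6],[0.03,0.014,0,0,0,-6.6],[0.028,0.018,0,0,0,-6.6],[0.026,0.021,0,0,0,-6.6],[0.023,0.024,0,0,0,-6.6]]

```text
clock: 22.02
ee_pos: [0.5581, 0.1659, 0.1434]
tcp_rot: [-0.688, -3.056, 0.006]
force: [0.1, -0.2, 0.4]
gripper_width: 0.658
```

```bash
python3 -c "
from h import *
rows(553,281,130,87.7,5)"
```

```text
clock 22.02 tcp [558.1 165.9 143.4] jawyaw 64.6 tilt 0.55 w 0.658 F [ 0.1 -0.2  0.4] j7 0.10
 world d [ -5.1 115.1 -13.4]  tool shift [ 53.8 101.9  13.2]
 turn wz -23.1  shift in axes after turn [  9.6 114.8  13.2]
[11. 20.  3.] -4.6
[ 9. 21.  3.] -4.6
[ 7. 22.  3.] -4.6
[ 6. 22.  3.] -4.6
[ 4. 23.  3.] -4.6
```

>>> send_rows:
  plan:
    - [[0.011,0.02,0.003,0,0,-4.6],[0.009,0.021,0.003,0,0,-4.6],[0.007,0.022,0.003,0,0,-4.6],[0.006,0.022,0.003,0,0,-4.6],[0.003,0.018,0.003,0,0,-4.6],[0,0,0,0,0,0]]

```text
clock: 22.78
ee_pos: [0.5463, 0.2847, 0.1235]
tcp_rot: [-0.012, -3.127, 0.007]
force: [-0.5, -0.4, -0.6]
gripper_width: 0.66
```

```bash
python3 -c "
from h import *
cam=shot('wrist'); cv2.imwrite('pics/w9.png',cam[0]); faces(cam,.047,lo=130)
fix(553,281,100,87.7)"
```

```text
face [321. 318.] [587.6 284.5  97.1  41.3  89.7]
face [340. 194.] [ 5.102e+02  2.960e+02  2.430e+01  2.170e+01 -4.000e-01]
face [290. 191.] [508.8 267.8  30.3  24.2  87.4]
face [314. 138.] [480.3 281.6  57.8  28.1  88. ]
clock 22.82 tcp [546.6 283.4 123.4] jawyaw 89.4 tilt 0.91 w 0.656 F [-0.7 -0.2 -0.3] j7 0.32
 world d [  6.4  -2.4 -23.4]  tool shift [-6.7 -2.2 23.4]
 FIX shift mm [-6.7 -2.2 23.4]  turn deg [-0.33 -0.85  1.74]
```

View pics/w9.png

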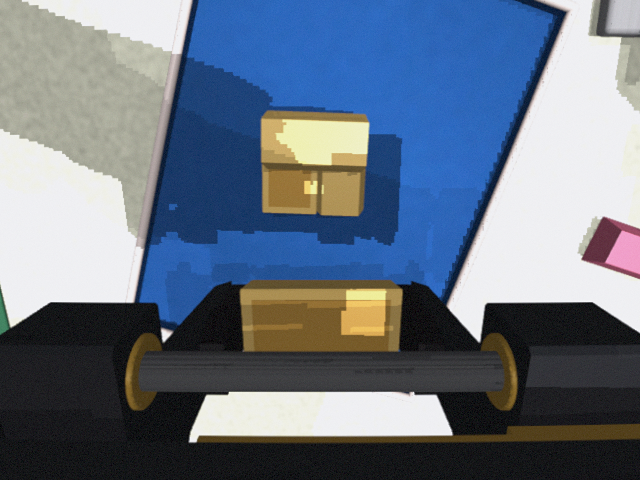

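>>> send_rows:
  plan:
    - [[0.011,-0.001,0.018,-0.1,-0.3,0.6],[0.011,-0.001,0.02,-0.1,-0.3,0.6],[0.011,-0.001,0.018,-0.1,-0.2,0.5],[0,0,0,0,0,0]]

```text
clock: 23.32
ee_pos: [0.5143, 0.2749, 0.0658]
tcp_rot: [0.077, 3.139, -0.01]
force: [-0.4, 0.7, -0.2]
gripper_width: 0.657
```

```bash
python3 -c "
from h import *
fix(513,280.6,60,87.7)"
```

```text
clock 23.32 tcp [514.3 274.9  65.8] jawyaw 87.2 tilt 0.37 w 0.657 F [-0.4  0.7 -0.2] j7 0.12
 world d [-1.3  5.7 -5.8]  tool shift [1.6 5.7 5.8]
 FIX shift mm [1.6 5.7 5.8]  turn deg [-0.36  0.08 -0.51]
```

>>> send_rows:
  plan:
    - [[0.001,0.005,0.002,-0.3,0.1,-0.4],[0,0.001,0.002,0,0,0],[0,0,0,0,0,0]]

```text
clock: 23.7
ee_pos: [0.5164, 0.281, 0.0632]
tcp_rot: [0.07, 3.138, 0.001]
force: [-0.3, -0.0, -0.8]
gripper_width: 0.652
```

```bash
python3 -c "
from h import *
fix(513,280.6,60,87.7)"
```

```text
clock 23.70 tcp [516.4 281.   63.2] jawyaw 87.4 tilt 0.18 w 0.652 F [-0.3 -0.  -0.8] j7 0.12
 world d [-3.4 -0.4 -3.2]  tool shift [ 3.4 -0.5  3.2]
 FIX shift mm [ 3.4 -0.5  3.2]  turn deg [ 0.04  0.17 -0.26]
```

>>> send_rows:
  plan:
    - [[0.003,0,0.003,0,0.1,-0.2],[0.001,0,0.003,0,0,-0.1]]

```text
clock: 23.95
ee_pos: [0.5128, 0.2814, 0.0575]
tcp_rot: [0.062, 3.139, 0.002]
force: [-0.5, -0.9, 0.4]
gripper_width: 0.654
```

```bash
python3 -c "
from h import *
fix(513,280.6,37,87.7)"
```

```text
clock 23.95 tcp [512.8 281.4  57.5] jawyaw 87.7 tilt 0.16 w 0.654 F [-0.5 -0.9  0.4] j7 0.11
 world d [  0.2  -0.8 -20.5]  tool shift [-0.2 -0.8 20.5]
 FIX shift mm [-0.2 -0.8 20.5]  turn deg [0.09 0.13 0.02]
```

>>> send_rows:
  plan:
    - [[0,-0.001,0.005,0.1,0.1,0],[0,0,0.005,0,0,0],[0,0,0.002,0,0,0]]

```text
clock: 24.32
ee_pos: [0.5125, 0.2802, 0.0443]
tcp_rot: [-0.062, -3.141, 0.001]
force: [-0.7, -0.2, -1.1]
gripper_width: 0.655
```

```bash
python3 -c "
from h import *
fix(513,280.6,37,87.7)"
```

```text
clock 24.32 tcp [512.5 280.2  44.3] jawyaw 87.7 tilt 0.05 w 0.655 F [-0.7 -0.2 -1.1] j7 0.10
 world d [ 0.5  0.4 -7.3]  tool shift [-0.5  0.5  7.3]
 FIX shift mm [-0.5  0.5  7.3]  turn deg [-0.05 -0.    0.04]
```

>>> send_rows:
  plan:
    - [[-0.0005,0,0.003,0,0,0],[0,0,0.002,0,0,0],[0,0,0.0015,0,0,0],[0,0,0.001,0,0,0]]

```text
clock: 24.82
ee_pos: [0.5131, 0.2802, 0.0362]
tcp_rot: [-0.062, -3.141, 0.001]
force: [-0.3, -0.4, 0.3]
gripper_width: 0.657
```

```bash
python3 -c "
from h import *
fix(513,280.6,37,87.7)"
```

```text
clock 24.82 tcp [513.1 280.2  36.2] jawyaw 87.7 tilt 0.05 w 0.657 F [-0.3 -0.4  0.3] j7 0.09
 world d [-0.1  0.4  0.8]  tool shift [ 0.1  0.4 -0.8]
 FIX shift mm [ 0.1  0.4 -0.8]  turn deg [-0.05 -0.    0.04]
```

>>> send_rows:
  plan:
    - [[0,0,0.001,0,0,0],[0,0,0.0005,0,0,0]]

```text
clock: 25.08
ee_pos: [0.5131, 0.2802, 0.0359]
tcp_rot: [0.062, 3.14, -0.002]
force: [-1.1, -1.7, 4.2]
gripper_width: 0.66
```

Contact. Next I'll release, rise and look.

>>> send_rows:
  plan:
    - [[0,0,0,0,0,0],[0,0,0,0,0,0],[0,0,0,0,0,0],[0,0,-0.02,0,0,0],[0,0,-0.03,0,0,0],[-0.01,0,-0.04,0,0,0],[-0.02,0,-0.04,0,0,0],[0,0,0,0,0,0]]
  hand: 0

```text
clock: 26.08
ee_pos: [0.5435, 0.2805, 0.1747]
tcp_rot: [0.058, 3.139, 0.003]
force: [-0.3, -0.6, -0.6]
gripper_width: 1.0
```

```bash
python3 -c "
from h import *
cam=shot('wrist'); cv2.imwrite('pics/w10.png',cam[0]); faces(cam,.047,lo=130); faces(cam,.047)
for n in ('top','side'):
    g=shot(n)[0]; cv2.imwrite(f'pics/{n}1.png',g)
t=cv2.imread('pics/top1.png')[190:290,150:290]; s=cv2.imread('pics/side1.png')[150:215,250:370]
w=cam[0][60:300,180:480]
P=np.zeros((560,760,3),np.uint8)
w=cv2.resize(w,(600,480))[:300]; P[:300,:600]=w
P[300:550,:350]=cv2.resize(t,(350,250),interpolation=cv2.INTER_CUBIC); P[300:517,355:755]=cv2.resize(s,(400,217),interpolation=cv2.INTER_CUBIC)
cv2.imwrite('pics/fin.png',P); go(513,280,100)"
```

```text
face [318. 189.] [514.1 280.2  57.5  33.4  87.9]
face [318. 141.] [481.6 281.3  58.   23.5  87.9]
face [310. 185.] [511.  274.8  32.   23.5  87.8]
face [318. 135.] [477.7 281.7  57.2  14.3  87.9]
clock 26.23 tcp [540.  278.8 170.3] jawyaw 88.0 tilt 0.37 w 0.997 F [ 1.1 -1.1  0.1] j7 0.33
 world d [-27.    1.2 -70.3]  tool shift [26.6  0.5 70.5]
```

View pics/fin.png

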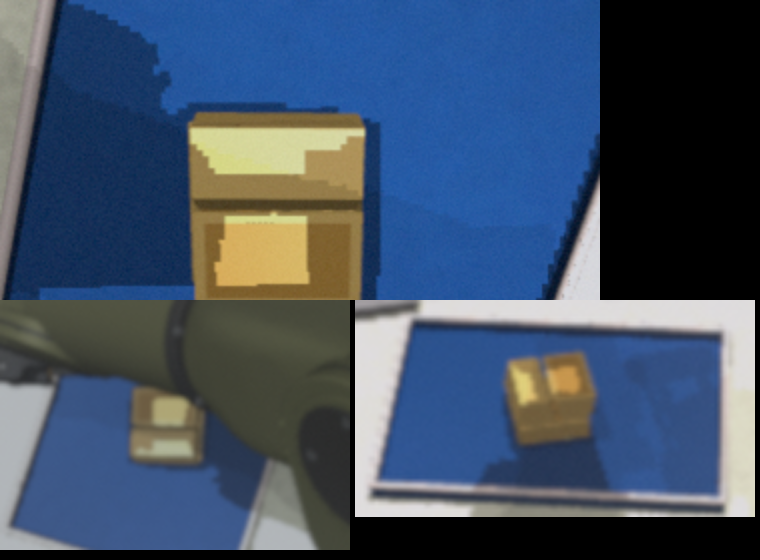

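```bash
python3 -c "
from h import *
s=observe(); print(s['clock'],s['gripper_width'],s['force'],abs(s['qvel']).max()); print(sign_off())"
```

```text
26.225 0.9971347340869003 [ 1.0557862  -1.05335126  0.08586561] 0.02009960875878816
the job is handed in; nothing more can be done
None
```

I built the stack and handed it in at 26.2 s of the 64 s allowed; no verdict was given. Each of the three ingots was gripped by its ends. One broad-side-up ingot went beside the first on the tray. Ingot_a and then the other broad-side-up ingot went crosswise on top.

These are the last checks from the wrist camera, against the limits:

| Pair | Centre distance (27–34 mm) | Ends level (within 6 mm) | Parallel (within 6°) |
|---|---|---|---|
| Bottom | 31.6 mm | 0.4 mm | no difference seen |
| Top | 32.5 mm | about 0.2 mm | no difference seen |

- **Bottom pair:** I measured it before the top layer went on and did not measure it again afterwards.
- **Crosswise fit:** the top layer lies at about 90.2° to the bottom one. The top centres are about 16–17 mm either side of the bottom centre along its length, against a limit of 22 mm.
- **Disagreement:** the gripper positions put the top spacing at about 31 mm, not 32.5 mm. Both are inside the limit, so I left a small gap of 2–3.5 mm rather than risk disturbing the stack with a nudge.
- **Flatness:** each ingot met its support at the expected height, and the final pictures show both layers flat. I did not measure tilt directly.
- **Everything else:** the arm ended well clear of the stack with the gripper open. I planned the moves to keep clear of the off-cut and the other objects, but I did not re-measure their positions at the end.

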